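# Load the solder reel and set the splash guard

### The arm

A 7-joint arm with a two-finger parallel gripper is mounted at the origin on the work surface. World frame = base frame: x ahead of the robot, y to its left, z up, the work surface at z = 0. Lengths are in m, angles in degrees, forces in N, time in s.
With the tool pointing down it reaches from about 0.425 to 0.825 m from the base axis. Payload 3.6 kg.
Tool frame: the origin (TCP) lies at the very end of the fingers, on their centre line; the grasp point (between the pads) lies env.tcp_to_grasp behind it (env.tcp_to_grasp is the distance from the TCP to the grasp point, in m); z points along the fingers, y is the line along which they close (so a half turn about z gives the same grasp; the last joint's range is limited). The gripper opens to 93 mm and grips with 3 to 60 N. Pads are 15 mm wide; open, the fingers measure 128 mm over their backs; the gripper's body (75 mm by 188 mm) begins 65 mm behind the grasp point.
Start: joints at [-73.367, 35.231, -0.722, 81.555, 0.464, 63.22, -2.315], TCP at [0.202, 0.618, 0.219] pointing down, gripper open.
Joint ranges: [-178.69, 178.69], [-17.37, 117.87], [-77.05, 75.6], [15.02, 138.74], [-78.02, 258.01], [0.78, 113.62], [-162.83, 162.83]. Speed limits (degrees/s): [159.86, 159.86, 180, 180, 180, 180, 180].

### API

Orientations are given as a 3x3 rotation matrix whose columns are the frame's x, y, z axes.
In Python, from station import env gives the robot as it stands. Calls block until the motion is done:
- env.goto(position, orientation): joint-space move of the TCP to a pose.
- env.line_to(position, rot=None, v=0.15): straight line of the TCP; rot=None keeps the orientation; v is the mean speed in m/s.
- env.goto_joints(angles): joint-space move.
- env.grip(opening, effort=None): finger opening in m; effort is the grip in N (None keeps the last); returns when the fingers have stopped.
- env.hold(seconds).
- env.inverse_kinematics(position, orientation): joint angles nearest the present ones, or None.
- env.get_state(): the state.
- env.read_camera(name): name is "side" or "top"; returns the picture (384x512x3 uint8, blue, green, red); there is no depth.
- env.calibration(name): a dict with "mtx" (3x3 intrinsics, pixels), "R" (3x3) and "t" (3): a world point X has camera coordinates R X + t. Camera axes: x right, y down, z forward; pixel columns grow to the right and rows downward; lengths in m; the calibration is good to about 2 mm. A picture is of the moment at which its call begins. calibration takes no time and is no camera call.
A pose or a line that the arm cannot do raises env.IKError and nothing moves.
- env.finish_job(): hands the job in; it is judged then, once.
Trained networks look in the newest picture that a camera, given by its name, has taken for a name from the list of things; names that differ only in an ending like _2 or _b are one class to them, and where a whole thing is asked for, a point or a joint stands for the part that bears it (a point fixed in the world has none). Each returns a list of dicts, best first, with "conf" (0 to 1); they miss things now and then, are a little off and sometimes report something else, mostly with a low value. They report only what shows in the picture. A call takes as long as a camera call.
- env.outline_of(camera, thing): "pixels" (384x512 bool, what is visible of it) and "rect" ([left, top, right, bottom] in pixels, round what is visible of it).
The state is a dict: "time_s": time; "qpos": joint angles; "qd": joint speeds; "tau": joint torques, N m; "eef_pos": TCP position; "tcp_rot": TCP orientation; "force": force on the tool from outside, world axes, zero at the start; "ft_torque": the same for the moment, N m; "gripper_width": finger opening in m; "grasp_force": force on a finger pad.
Only numpy, scipy, OpenCV 4.12 (cv2) and the standard library are available. Lean on these libraries where they do the work, as an engineer would, in place of code of your own. Each camera call takes 0.05 s, during which the arm holds its last target. There are 200 camera calls.

### The job

Take the red-flanged solder reel off the sloping green rack and slide it down over the dispenser's upright steel spindle until it sits flat on the black seat, keeping hold of it until it is all the way down. Then fold the hinged splash guard, the clear panel with the orange bar along its edge, forward over the reel until it lies at the same angle as the red setting pointer beside it, and let go. Do not disturb the pointer or the other things on the bench.

Things in the scene. Friction and masses are not known exactly. Their poses are not given: they have to be found in the camera images.
- reel: Loose reel of solder: two red flanges with grey wire between, a cylinder 54 mm in diameter (wire 51 mm) and 34 mm high with a bore 21 mm wide right through, 0.14 to 0.28 kg. Origin: centre of one end face, the one lying on the rack; z runs along the bore axis towards the other end face, so at the start it is square to the rack's slope (35 degrees from vertical).
- reel_center (a point): Centre of the reel, on the bore axis, midway between its end faces; axes as the reel's.
- rack: Green sheet-metal rack, fixed. Origin: centre of its underside (110 x 100 mm). Its slope rises along its own +x at 35 degrees (it faces roughly the robot's right), 100 mm wide (y) and 115 mm long, from 14 mm to 80 mm height, with a lip 9 mm high across its lower end against which the reel rests.
- dispenser: Solder dispenser, fixed: grey base plate 160 (x) x 190 (y) x 14 mm, from 50 mm in front of to 110 mm behind the spindle. Origin: on the bench under the spindle's axis; z up, x from the spindle towards the guard's hinge (roughly to the robot's right). Steel spindle 16 mm in diameter, its top 40 mm above the seat, the last 10 mm tapering to 6 mm.
- seat (a point): Centre of the round black seat (46 mm across) around the spindle's foot, 24 mm above the bench, where the reel's lower face must come to rest; axes as the dispenser's.
- hinge (a point): Middle of the guard's hinge axis, 75 mm behind the spindle axis and 30 mm above the bench; the axis runs along the dispenser's y; axes as the dispenser's.
- guard (a joint): Splash guard: clear pane in a blue frame, 140 mm wide and 6 mm thick, hinged along its lower edge behind the spindle. Value: rad from upright, positive = folded forward over the spindle (towards the dispenser's -x); range -0.35 to 1.15. Starts upright or leaning a little back. The stiff hinge stays where it is left; 2 to 3 N at the bar moves it. At the pointer's angles it clears the seated reel.
- guard_bar (a point): Middle of the orange round grip bar, 12 mm in diameter and 140 mm long, along the guard's free edge, 146 mm from the hinge axis. z points along the guard, from hinge to bar; y along the bar.
- pointer (a joint): Red setting pointer, a needle 60 mm long and 8 mm wide on the guard's hinge axis, 80 mm to the dispenser's +y (far from the robot) of its middle. Value: its angle in rad, counted like the guard's, 0.55 to 0.9; very stiff, already set, to be left alone.
- pointer_tip (a point): Tip of the red pointer, 60 mm from the hinge axis; z points along the pointer from the axis to the tip.
- tape: Bystander: roll of yellow tape lying flat, 64 mm across, 18 mm high; origin at centre of underside.
- screwdriver: Bystander: screwdriver with orange handle lying on the bench, 160 mm long along its x; origin under its middle.
- tin: Bystander: yellow tip-cleaner tin, 64 mm across, 55 mm high; origin at centre of underside.
- spray: Bystander: silver spray bottle with red cap, 54 mm across, 150 mm high; origin at centre of underside.

How it is judged:
By the outcome, as a careful person would: the job done as asked, in the order asked, and still so for the second after the job is handed in, with the robot touching nothing.
It also fails if it takes over 70 s, if anything falls off the work surface, if the arm or the gripper's body presses on something with over 40 N, if the wrist force passes 120 N, or if a joint passes its speed limit or range.

## Working session

There is one attempt and no reset: what is moved stays moved. The work goes in short steps, each a Python script; the robot and the scene stay as the last script left them, time stands still between calls to the robot, and variables do not carry over. Pictures are saved under pics/ and viewed, at most 10 in all, crops included, and the job is handed in when it is done.

```bash
mkdir -p pics; ls; python3 - <<'E'
from station import env
import cv2,numpy as np
print(env.tcp_to_grasp)
for c in("side","top"):
    im=env.read_camera(c); cv2.imwrite(f"pics/{c}0.png",im)
    k=env.calibration(c); print(c,k["mtx"].tolist(),np.round(k["R"],4).tolist(),np.round(-k["R"].T@k["t"],4))
    for t in("reel","rack","dispenser","guard","guard_bar","pointer","tape","screwdriver","tin","spray"):
        o=env.outline_of(c,t)
        print(t,[(round(d["conf"],2),np.round(d["rect"]).tolist(),int(d["pixels"].sum())) for d in o[:2]])
s=env.get_state();print(s["time_s"])
E
```

```text
pics
station.py
0.0188
side [[447.69256506726003, 0.0, 259.20396263696716], [0.0, 447.69256506726003, 189.84866158971587], [0.0, 0.0, 1.0]] [[-0.999, -0.0415, 0.0191], [-0.0371, 0.4932, -0.8691], [0.0266, -0.8689, -0.4943]] [0.5133 1.2184 0.8343]
reel [(0.58, [214.0, 218.0, 258.0, 226.0], 187)]
rack [(0.51, [240.0, 194.0, 313.0, 280.0], 4464), (0.45, [256.0, 187.0, 286.0, 203.0], 86)]
dispenser [(0.98, [241.0, 190.0, 312.0, 276.0], 4489)]
guard [(0.84, [252.0, 190.0, 308.0, 243.0], 2285)]
guard_bar [(0.85, [255.0, 190.0, 305.0, 242.0], 2171)]
pointer []
tape []
screwdriver [(0.5, [233.0, 219.0, 256.0, 226.0], 152)]
tin [(0.66, [246.0, 304.0, 273.0, 337.0], 691), (0.35, [237.0, 190.0, 312.0, 278.0], 4457)]
spray [(0.96, [276.0, 128.0, 286.0, 168.0], 393)]
top [[412.5178149532038, 0.0, 252.22381392705213], [0.0, 412.5178149532038, 194.61655130590376], [0.0, 0.0, 1.0]] [[0.0047, -1.0, -0.0011], [-0.978, -0.0044, -0.2086], [0.2086, 0.0021, -0.978]] [ 0.3086 -0.0174  1.225 ]
reel [(0.54, [304.0, 206.0, 325.0, 224.0], 306)]
rack [(0.65, [248.0, 175.0, 256.0, 202.0], 196), (0.63, [283.0, 191.0, 325.0, 229.0], 1061)]
dispenser [(0.66, [161.0, 186.0, 226.0, 257.0], 3476)]
guard [(0.76, [204.0, 189.0, 223.0, 245.0], 405), (0.17, [305.0, 209.0, 326.0, 224.0], 318)]
guard_bar [(0.82, [204.0, 190.0, 222.0, 246.0], 350)]
pointer [(0.58, [198.0, 191.0, 212.0, 196.0], 36)]
tape [(0.74, [304.0, 208.0, 326.0, 224.0], 341), (0.71, [205.0, 190.0, 214.0, 194.0], 15)]
screwdriver [(0.62, [246.0, 155.0, 258.0, 202.0], 229)]
tin [(0.78, [89.0, 194.0, 115.0, 217.0], 451)]
spray [(0.61, [392.0, 209.0, 426.0, 228.0], 505)]
1.1
```

```bash
python3 - <<'E'
import cv2
for c,(x0,y0,x1,y1) in(("side",(140,110,340,350)),("top",(80,130,440,280))):
    im=cv2.imread(f"pics/{c}0.png")[y0:y1,x0:x1]; s=2.4 if c=="side" else 2.2
    cv2.imwrite(f"pics/{c}0c.png",cv2.resize(im,None,fx=s,fy=s,interpolation=cv2.INTER_CUBIC))
E
```

```text
(no output)
```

View pics/side0.png

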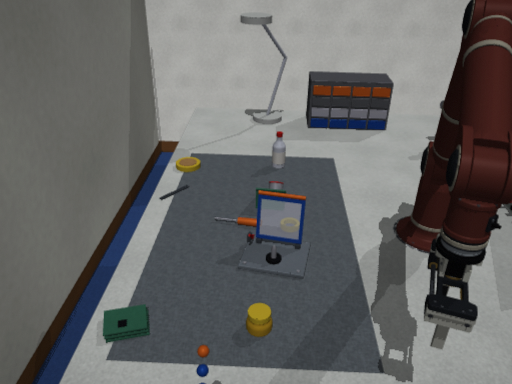

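View pics/top0c.png

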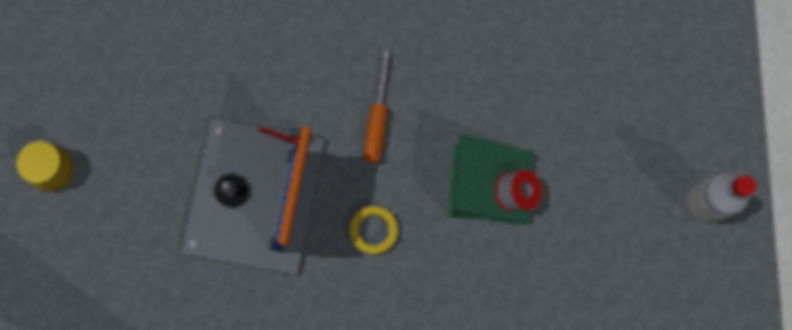

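The side view shows the dispenser at about (275,255), with the guard upright in front of the mostly hidden rack at (276,187). In the top view the reel is at about (316,216), leaning against the lip on the right end of the rack. The black seat is at (185,216), the pointer at (205,193) and the tape at (250,234). I'll zoom in next.

```bash
python3 - <<'E'
import cv2,numpy as np
def crop(c,x0,y0,x1,y1,s):
    im=cv2.imread(f"pics/{c}0.png")[y0:y1,x0:x1]
    im=cv2.resize(im,None,fx=s,fy=s,interpolation=cv2.INTER_CUBIC)
    for x in range((x0//10+1)*10,x1,10): cv2.line(im,(int((x-x0+.5)*s),0),(int((x-x0+.5)*s),5),(255,255,255),1);cv2.putText(im,str(x),(int((x-x0)*s)-8,16),0,.35,(255,255,255))
    for y in range((y0//10+1)*10,y1,10): cv2.line(im,(0,int((y-y0+.5)*s)),(5,int((y-y0+.5)*s)),(255,255,255),1);cv2.putText(im,str(y),(7,int((y-y0)*s)+8),0,.35,(255,255,255))
    return im
a=crop("side",225,175,325,285,5.4); cv2.imwrite("pics/s1.png",a)
a=crop("top",155,175,235,260,5); b=crop("top",275,182,335,242,7)
h=425; cv2.imwrite("pics/t1.png",np.hstack([a[:420],b[:420,:395]]))
E
```

```text
(no output)
```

View pics/s1.png

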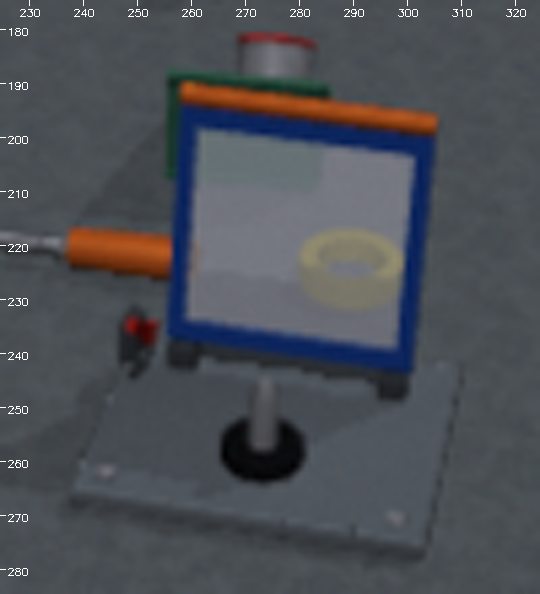

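View pics/t1.png

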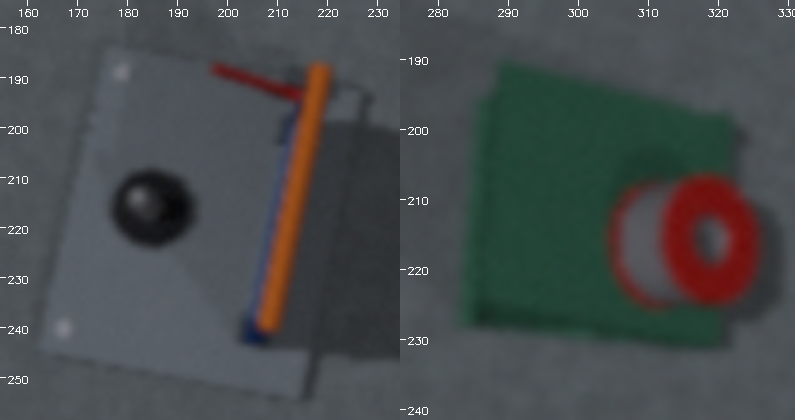

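```bash
cat > h.py <<'E'
from station import env
import cv2,numpy as np
from scipy.optimize import least_squares
def proj(c,X):
    k=env.calibration(c);p=(np.atleast_2d(X)@k["R"].T+k["t"])@np.array(k["mtx"]).T
    return p[:,:2]/p[:,2:]
def Rz(a): c,s=np.cos(a),np.sin(a);return np.array([[c,-s,0],[s,c,0],[0,0,1]])
def guardpt(d,th,r,y=0): # dispenser d=(x,y,yaw)
    return np.array([d[0],d[1],0])+Rz(d[2])@np.array([.075-r*np.sin(th),y,.03+r*np.cos(th)])
E
cat > fit.py <<'E'
from h import *
# dispenser + guard
T=np.array([[175.1,183.9],[162.5,243.9],[185,216.2],[218.5,187.1],[208.1,240.9],[196.9,188.1]])
S=np.array([[237.8,265.2],[303,275.6],[310.1,242.6],[273.1,257.5],[257.8,191.5],[305.4,197.5]])
def model(p):
    d=p[:3];D=lambda *v:np.array([d[0],d[1],0])+Rz(d[2])@np.array(v)
    g=[guardpt(d,p[3],.146,y) for y in(.07,-.07)]
    t=[D(-.05,.095,.014),D(-.05,-.095,.014),D(0,0,.024),*g,guardpt(d,p[4],.06,.08)]
    s=[D(-.05,.095,.014),D(-.05,-.095,.014),D(.11,-.095,.014),D(0,0,.024),*g]
    return proj("top",t)-T,proj("side",s)-S
f=least_squares(lambda p:np.vstack(model(p)).ravel(),[.25,.18,-1.6,-.1,.7],loss="soft_l1")
print("disp",f.x.round(4).tolist());print([m.round(1).tolist() for m in model(f.x)])
# reel: P, yaw of rack x axis
def reel(p):
    R=Rz(p[3]);a=R@np.array([-np.sin(.6109),0,np.cos(.6109)])
    return p[:3],p[:3]+.034*a,a
def rm(p):
    P,Q,a=reel(p);return np.vstack([proj("top",[P,Q])-[[311.9,216.4],[319.1,215.8]],proj("side",[Q])-[[275.8,181.4]]])
rc=np.array([[288.8,190.5],[322.4,197.9],[321.6,230.8]]) # rack corners high-far, low-far, low-near
def full(p):
    R=Rz(p[3]);L=lambda x,y,z:np.array([p[4],p[5],0])+R@np.array([x,y,z])
    r=np.vstack([rm(p),.5*(proj("top",[L(.047,.05,.08),L(-.05,.05,.018),L(-.05,-.05,.018)])-rc)])
    e=R[:,1]@(p[:3]-[p[4],p[5],0])
    return np.append(r.ravel(),(p[2]-.0305)/.001)
f2=least_squares(full,[.25,-.2,.03,1.5,.25,-.17],loss="soft_l1")
print("reel",f2.x.round(4).tolist(),full(f2.x).round(1).tolist())
for c,t in(("top",[409,226]),("top",[102,207])):pass
# pointer: redness
for c in("top","side"):
    im=cv2.imread(f"pics/{c}0.png").astype(int);red=im[...,2]-np.maximum(im[...,1],im[...,0])
    x0,y0,x1,y1=(192,184,220,200) if c=="top" else (242,228,258,244)
    print(c,"\n",red[y0:y1,x0:x1].clip(0))
E
python3 fit.py
```

```text
disp [0.4997, 0.1835, -1.7405, -0.1761, 0.9697]
[[[0.5, -0.9], [-0.6, 1.3], [-0.2, -0.3], [0.2, 0.3], [0.2, -0.7], [0.0, 0.2]], [[-0.5, 0.2], [0.5, -0.0], [-0.1, -0.4], [0.2, -0.7], [0.2, 0.9], [-0.2, 0.7]]]
reel [0.4989, -0.1887, 0.0306, 1.4617, 0.6076, -0.1728] [-0.4, -0.0, 0.6, -0.2, 0.2, 0.5, 0.3, 0.4, -1.2, 0.7, 0.5, -31.8, 0.1]
top 
 [[ 0  0  0  0  0  0  0  0  0  0  0  0  0  0  0  0  0  0  0  0  0  0  0  0
   0  0  0  0]
 [ 0  0  0  0  0  0  0  0  0  0  0  0  0  0  0  0  0  0  0  0  0  0  0  0
   0  0  0  0]
 [ 0  0  0  0  0  0  0  0  0  0  0  0  0  0  0  0  0  0  0  0  0  0  0  0
   0  0  1  0]
 [ 0  0  0  0  0  4 17 12  3  0  0  0  0  0  0  0  0  0  0  0  0  0  0  0
   3 19 28 23]
 [ 0  0  0  0  1 24 49 48 35 23 13  5  0  0  0  0  0  0  0  0  0  0  0  0
  19 47 60 57]
 [ 0  0  0  0  1 23 44 53 56 54 48 40 29 13  3  0  0  0  0  0  0  0  0  2
  33 62 71 69]
 [ 0  0  0  0  0  1  7 19 31 40 52 58 54 47 37 27 13  3  0  0  0  0  0  6
  38 65 73 68]
 [ 0  0  0  0  0  0  0  0  0  5 18 31 40 50 57 55 44 35 26 15 10  4  0 13
  42 68 73 67]
 [ 0  0  0  0  0  0  0  0  0  0  0  0  4 16 29
[... 1046 characters left out ...]
   0   0   0   0   0   0   0]
 [  0   0   0   0   0   0  42  90  54  32  44  50  12   0   0   0]
 [  0   0   0   0   0   3  57 108  66  52  63  60  18   0   0   0]
 [  0   0   0   0   0   0  25  60  47  52  55  42   5   0   0   0]
 [  0   0   0   0   0   0   0   7  17  40  56  41   2   0   0   0]
 [  0   0   0   0   0   0   0   0   0  23  36  19   0   0   0   0]
 [  0   0   0   0   0   0   0   0   0   0   3   0   0   0   0   0]
 [  0   0   0   0   0   0   0   0   0   0   0   0   0   0   0   0]
 [  0   0   0   0   0   0   0   0   0   0   0   0   0   0   0   0]
 [  0   0   0   0   0   0   0   0   0   0   0   0   0   0   0   0]
 [  0   0   0   0   0   0   0   0   0   0   0   0   0   0   0   0]]
```

```bash
sed -i 's/L(.047,.05,.08),L(-.05,.05,.018),L(-.05,-.05,.018)/L(.047,-.05,.08),L(-.05,-.05,.018),L(-.05,.05,.018)/; /^# pointer/,$d' fit.py; sed -i 's/^f2=least_squares(full,\[.25,-.2,.03,1.5,.25/f2=least_squares(full,[.5,-.2,.03,1.5,.5/' fit.py
cat >> fit.py <<'E'
d=f.x[:3]
ims={c:cv2.imread(f"pics/{c}0.png").astype(float) for c in("top","side")}
def render(c,phi,h,off,win,k=8):
    x0,y0,x1,y1=win
    n=np.array([np.cos(phi),0,np.sin(phi)]);u=np.array([-np.sin(phi),0,np.cos(phi)])
    pts=[np.array([d[0],d[1],0])+Rz(d[2])@(np.array([.075,.08+y,.03])+r*u+s*n) for r in(.005,.06) for y in(-.004,.004) for s in(-h/2,h/2)]
    q=cv2.convexHull((((proj(c,pts)+off+.5-[x0,y0])*k)).astype(np.float32))
    m=np.zeros(((y1-y0)*k,(x1-x0)*k),np.float32);cv2.fillConvexPoly(m,q.astype(np.int32),1)
    m=cv2.resize(m,None,fx=1/k,fy=1/k,interpolation=cv2.INTER_AREA)
    return cv2.GaussianBlur(m,(0,0),.6)
for h in(.003,.005,.008):
  for c,win in(("top",(190,183,211,200)),("side",(240,226,262,246))):
    x0,y0,x1,y1=win;im=ims[c];red=(im[...,2]-np.maximum(im[...,1],im[...,0])).clip(0)[y0:y1,x0:x1]/55;red=red.clip(0,1)
    out=[]
    for phi in np.arange(.5,1.0,.05):
        out.append(min((((render(c,phi,h,np.array([a,b]),win)-red)**2).sum(),a,b) for a in np.arange(-1,1.1,.5) for b in np.arange(-1,1.1,.5)))
    print(h,c,[(round(float(p),2),round(float(o[0]),1),float(o[1]),float(o[2])) for p,o in zip(np.arange(.5,1,.05),out)])
E
python3 fit.py
```

```text
disp [0.4997, 0.1835, -1.7405, -0.1761, 0.9697]
[[[0.5, -0.9], [-0.6, 1.3], [-0.2, -0.3], [0.2, 0.3], [0.2, -0.7], [0.0, 0.2]], [[-0.5, 0.2], [0.5, -0.0], [-0.1, -0.4], [0.2, -0.7], [0.2, 0.9], [-0.2, 0.7]]]
reel [0.4982, -0.1887, 0.0306, 1.5201, 0.5111, -0.1693] [-0.4, 0.2, 0.6, -0.3, 0.1, 0.5, 1.1, 0.3, -0.4, -0.3, -0.4, -0.1, 0.1]
0.003 top [(0.5, 10.2, -1.0, 1.0), (0.55, 8.6, -1.0, 1.0), (0.6, 6.9, -1.0, 0.5), (0.65, 5.5, -1.0, 0.5), (0.7, 4.4, -1.0, 0.0), (0.75, 3.4, -1.0, 0.0), (0.8, 2.6, -1.0, 0.0), (0.85, 2.5, -0.5, 0.0), (0.9, 2.5, 0.0, 0.0), (0.95, 2.7, 0.5, 0.0)]
0.003 side [(0.5, 17.5, -1.0, 1.0), (0.55, 15.4, -1.0, 1.0), (0.6, 12.7, -0.5, 1.0), (0.65, 10.0, -0.5, 1.0), (0.7, 7.5, -0.5, 1.0), (0.75, 5.2, 0.0, 1.0), (0.8, 5.2, 0.0, 0.5), (0.85, 6.3, 0.0, 0.0), (0.9, 8.1, 0.0, -1.0), (0.95, 9.2, 0.5, -1.0)]
0.005 top [(0.5, 10.3, -1.0, 1.0), (0.55, 8.8, -1.0, 1.0), (0.6, 7.7, -1.0, 0.5), (0.65, 6.0, -1.0, 0.5), (0.7, 5.1, -1.0, 0.0), (0.75, 4.0, -1.0, 0.0), (0.8, 3.7, -1.0, 0.0), (0.85, 3.3, -0.5, 0.0), (0.9, 3.4, 0.0, 0.0), (0.95, 3.8, 0.5, 0.0)]
0.005 side [(0.5, 18.5, -1.0, 1.0), (0.55, 16.2, -1.0, 1.0), (0.6, 13.6, -0.5, 1.0), (0.65, 10.7, -0.5, 1.0), (0.7, 7.8, 0.0, 1.0), (0.75, 4.8, 0.0, 1.0), (0.8, 3.9, 0.0, 0.5), (0.85, 3.8, 0.0, 0.0), (0.9, 4.9, 0.0, -0.5), (0.95, 6.1, 0.5, -1.0)]
0.008 top [(0.5, 10.5, -1.0, 1.0), (0.55, 10.2, -1.0, 1.0), (0.6, 8.4, -1.0, 0.5), (0.65, 7.0, -1.0, 0.5), (0.7, 6.1, -1.0, 0.5), (0.75, 5.4, -1.0, 0.0), (0.8, 5.3, -0.5, 0.0), (0.85, 5.4, 0.0, 0.0), (0.9, 4.8, 0.0, 0.0), (0.95, 4.9, 0.5, 0.0)]
0.008 side [(0.5, 20.9, -1.0, 1.0), (0.55, 18.2, -0.5, 1.0), (0.6, 15.0, -0.5, 1.0), (0.65, 12.0, -0.5, 1.0), (0.7, 8.7, 0.0, 1.0), (0.75, 5.3, 0.0, 1.0), (0.8, 3.5, 0.0, 0.5), (0.85, 2.5, 0.0, 0.0), (0.9, 2.5, 0.5, -0.5), (0.95, 3.0, 0.5, -1.0)]
```

```bash
cat >> h.py <<'E'
D=np.array([.4997,.1835,-1.7405]);P=np.array([.4982,-.1887,.0306]);RY=1.5201
G0=-.176;PHI=.87
Ra=Rz(RY);A=Ra@np.array([-np.sin(np.radians(35)),0,np.cos(np.radians(35))])
def frame(z,y): z=np.array(z)/np.linalg.norm(z);y=y-z*(y@z);y/=np.linalg.norm(y);return np.column_stack([np.cross(y,z),y,z])
def Rreel(s): return frame(-A,s*Ra[:,1])
def Rplace(s): return frame([0,0,-1],s*Rz(D[2])[:,1])
def Rguard(th,s): # closing along guard normal
    return frame(-(Rz(D[2])@[-np.sin(th),0,np.cos(th)]),s*(Rz(D[2])@[np.cos(th),0,np.sin(th)]))
E
python3 - <<'E'
from h import *
q=lambda p,R:(lambda a:None if a is None else np.round(a,0).astype(int).tolist())(env.inverse_kinematics(p,R))
for s in(1,-1):
    print("pick",s,[q(P+h*A,Rreel(s)) for h in(.004,.10)])
    S=np.array([D[0],D[1],.028]);print("place",s,q(S,Rplace(s)),q(S+[0,0,.2],Rplace(s)))
    for th in(G0,.4,.9):
        print("guard",s,th,[q(guardpt(D,th,r,0),Rguard(th,s)) for r in(.135,.25)])
E
```

```text
pick 1 [[3, 69, 65, 100, -71, 98, -90], [8, 62, 65, 92, -63, 102, -95]]
place 1 [-33, 41, 16, 112, -21, 30, -12] [-39, 26, 25, 101, -13, 56, -19]
guard 1 -0.176 [[-32, 29, 38, 115, -38, 47, -70], [-37, 20, 45, 106, -28, 62, -79]]
guard 1 0.4 [[-60, 45, 51, 99, -15, 61, -106], [-63, 40, 54, 87, -11, 77, -110]]
guard 1 0.9 [[-67, 67, 56, 81, -7, 81, -117], [-66, 67, 57, 63, -7, 99, -118]]
pick -1 [[34, 50, 2, 99, -36, 58, 60], [31, 46, 14, 91, -38, 74, 61]]
place -1 [-8, 42, -22, 111, 28, 32, 121] [-8, 25, -22, 100, 11, 57, 137]
guard -1 -0.176 [[-4, 25, -3, 114, -13, 39, 84], [-14, 16, 13, 106, -16, 57, 87]]
guard -1 0.4 [[-33, 35, 4, 98, 17, 63, 40], [-35, 31, 2, 86, 16, 79, 42]]
guard -1 0.9 [[-45, 55, 6, 80, 26, 88, 29], [-48, 56, 4, 62, 25, 105, 33]]
```

```bash
cat > pick.py <<'E'
from h import *
def st(m): s=env.get_state();print(m,round(s["time_s"],1),s["eef_pos"].round(4),np.round(s["force"],1),round(s["gripper_width"],4),round(s["grasp_force"],1),np.round(s["qpos"]).astype(int).tolist())
if __name__=="__main__":
    R=Rreel(-1)
    s=env.get_state();env.line_to(s["eef_pos"]+[.0,0,.15],v=.3);st("up")
    env.goto(np.array([.45,0.0,.36]),frame([0,0,-1],np.array([1.,0,0])));st("mid")
    env.goto(P+.12*A,R);st("pre")
    env.grip(.093)
    env.line_to(P+.005*A,v=.1);st("at")
    env.grip(.04,25);st("grip")
    cv2.imwrite("pics/g_top.png",env.read_camera("top"));cv2.imwrite("pics/g_side.png",env.read_camera("side"))
E
python3 pick.py; python3 - <<'E'
import cv2,numpy as np
a=cv2.imread("pics/g_top.png")[150:270,230:430];b=cv2.imread("pics/g_side.png")[100:300,190:390]
cv2.imwrite("pics/g.png",np.hstack([cv2.resize(a,(400,240),interpolation=2),cv2.resize(b,(240,240))]))
E
```

```text
up 1.8 [0.2024 0.6174 0.3685] [-0.   0.2 -1.4] 0.0925 0.0 [-74, 31, 0, 66, 0, 83, -2]
mid 4.1 [0.4503 0.0013 0.3598] [ 0.3 -0.6 -0.4] 0.0931 0.0 [-33, 12, 38, 99, -8, 72, 7]
pre 5.5 [ 0.4962 -0.2557  0.1298] [-0.6  0.6  0.3] 0.0933 0.0 [23, 48, 31, 90, -46, 83, 69]
at 7.0 [ 0.4983 -0.1924  0.0351] [ 0.6  0.3 -0.4] 0.0928 0.0 [19, 53, 28, 99, -52, 71, 74]
grip 7.7 [ 0.4983 -0.1916  0.0348] [ 0.7 -0.3  0.1] 0.0534 25.0 [19, 53, 28, 99, -52, 71, 74]
```

View pics/g.png

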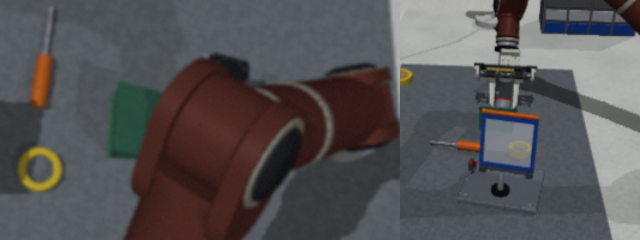

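The picture shows the fingers closed on the reel, and nothing else has moved. Next I'll lift and carry it to above the spindle.

```bash
cat > carry.py <<'E'
from h import *
from pick import st
env.line_to(P+.07*A,v=.1);st("lift")
env.line_to(P+.07*A+np.array([0,0.0,.20]),v=.25);st("up")
c=np.array([D[0],D[1],.30])
env.goto(np.array([D[0],D[1]-.12,.33]),Rplace(1));st("mid")
env.goto(c,Rplace(1))
env.line_to([D[0],D[1],.064+.005+.012],v=.15);st("above")
env.hold(.2)
im=env.read_camera("side");cv2.imwrite("pics/c_side.png",im)
s=env.get_state();p=s["eef_pos"]
b=p+[0,0,-.005];print("pred lower-centre px",proj("side",[b,b+[0,0,.034],[D[0],D[1],.064]]).round(1).tolist())
o=env.outline_of("side","reel");print([(round(d["conf"],2),d["rect"]) for d in o[:2]])
a=cv2.resize(im[190:290,225:325],None,fx=6,fy=6,interpolation=2)
t=[p+[0,0,-.005]+[.027*np.cos(k),.027*np.sin(k),z] for z in(0,.034) for k in np.linspace(0,6.28,60)]
for u,v in (proj("side",t)-[224.5,189.5])*6: cv2.circle(a,(int(u),int(v)),1,(0,255,0),-1)
cv2.imwrite("pics/c_crop.png",a)
E
python3 carry.py
```

```text
lift 8.6 [ 0.496  -0.2281  0.0876] [-0.5  0.6 -1.1] 0.0531 25.0 [21, 50, 30, 94, -48, 77, 71]
up 9.6 [ 0.4957 -0.228   0.2866] [ 0.5 -0.2 -1. ] 0.053 25.0 [19, 37, 34, 84, -41, 95, 57]
mid 10.8 [0.4994 0.0618 0.3294] [ 0.  -0.3 -1.4] 0.0532 25.0 [-39, 20, 42, 96, -14, 70, -4]
above 12.9 [0.5003 0.1836 0.0818] [ 0.8 -0.3 -1. ] 0.0528 25.0 [-42, 38, 30, 110, -29, 39, -3]
pred lower-centre px [[273.9, 242.2], [274.3, 232.4], [273.8, 245.7]]
[(0.87, [266.5, 224.6, 285.9, 247.2])]
```

View pics/c_crop.png

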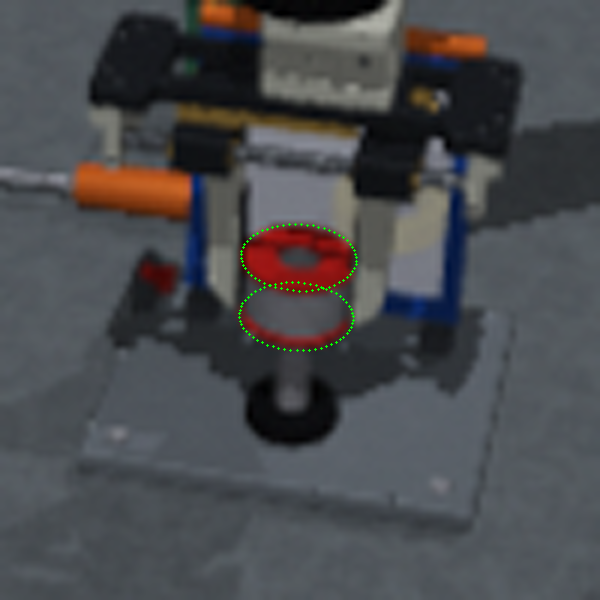

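The reel sits square in the hand and matches the predicted outline to within about a pixel. Next is the slow insertion with force checks.

```bash
cat > ins.py <<'E'
from h import *
from pick import st
f0=np.array(env.get_state()["force"])
x,y=D[:2]
z=.0805
while z>.0285:
    z-=.004
    env.line_to([x,y,max(z,.0285)],v=.04)
    s=env.get_state();f=np.array(s["force"])-f0
    print(round(z,4),s["eef_pos"].round(4),f.round(1),np.round(s["ft_torque"],2))
    if abs(f[2])>12 or np.hypot(f[0],f[1])>10: break
E
python3 ins.py
```

```text
0.0765 [0.4994 0.1835 0.0761] [ 1.2 -0.2 -1.2] [-0.05  0.04 -0.06]
0.0725 [0.4994 0.1834 0.0721] [0.4 0.1 0.8] [-0.08  0.09 -0.05]
0.0685 [0.4995 0.1834 0.0682] [ 1.2 -0.1 -0.6] [-0.1   0.04 -0.1 ]
0.0645 [0.4995 0.1834 0.0642] [ 0.6 -0.5 -0.4] [-0.02  0.11  0.03]
0.0605 [0.4995 0.1835 0.0602] [ 0.8 -0.5  0. ] [-0.13  0.05 -0.01]
0.0565 [0.4995 0.1835 0.0562] [ 0.5  0.5 -0.3] [-0.06  0.09 -0.03]
0.0525 [0.4994 0.1835 0.0522] [ 0.8 -0.2 -0.1] [-0.08  0.07  0.04]
0.0485 [0.4995 0.1834 0.0482] [ 0.6  0.3 -0.9] [-0.08  0.11 -0.04]
0.0445 [0.4995 0.1835 0.0442] [ 0.8 -0.5 -0.9] [-0.13  0.08  0.01]
0.0405 [0.4995 0.1834 0.0402] [ 0.3  0.2 -0.8] [-0.03  0.05 -0.  ]
0.0365 [0.4995 0.1834 0.0362] [ 0.4 -0.4 -1.5] [-0.09  0.1   0.  ]
0.0325 [0.4995 0.1834 0.0322] [ 0.6 -0.6 -1.5] [-0.1   0.08  0.02]
0.0285 [0.5011 0.1835 0.0292] [0.8 0.1 4.3] [-0.13 -0.1  -0.02]
```

The reel went all the way down without jamming and is touching the seat. I'll press it lightly, release and retreat.

```bash
python3 - <<'E'
from h import *
from pick import st
for z in(.0278,.027,.0262):
    env.line_to([D[0],D[1],z],v=.03);s=env.get_state();st("press")
    if s["force"][2]>9: break
env.hold(.2)
env.grip(.085);st("open")
env.line_to([D[0],D[1],.12],v=.12)
env.line_to([D[0],D[1],.30],v=.25);st("up")
g=guardpt(D,G0,.146);
env.goto(guardpt(D,G0,.23),Rguard(G0,1));st("preguard")
ims={c:env.read_camera(c) for c in("side","top")}
for c in ims: cv2.imwrite(f"pics/p_{c}.png",ims[c])
a=cv2.resize(ims["side"][180:290,225:325],None,fx=4,fy=4,interpolation=2);b=cv2.resize(ims["top"][170:280,145:245],None,fx=4,fy=4,interpolation=2)
k=lambda o:[(int((u-o[0]+.5)*4),int((v-o[1]+.5)*4)) for u,v in o[2]]
for im,c,o in((a,"side",(225,180)),(b,"top",(145,170))):
    for z in(0,.034):
        for t in np.linspace(0,6.28,40):
            u,v=proj(c,[D[0]+.027*np.cos(t),D[1]+.027*np.sin(t),.024+z])[0];cv2.circle(im,(int((u-o[0]+.5)*4),int((v-o[1]+.5)*4)),1,(0,255,0),-1)
cv2.imwrite("pics/p.png",np.hstack([a,b]))
E
```

```text
press 16.7 [0.5011 0.1835 0.0291] [-0.7 -0.6  8. ] 0.0525 25.0 [-39, 43, 26, 112, -33, 32, 0]
press 17.0 [0.5011 0.1835 0.029 ] [-2.8 -1.1 12.1] 0.0526 25.0 [-39, 43, 26, 112, -33, 32, 0]
open 17.9 [0.4997 0.1835 0.0269] [-0.2 -0.2 -0.6] 0.0851 0.0 [-39, 43, 25, 112, -33, 32, 0]
up 19.7 [0.4987 0.1835 0.2984] [ 0.6  0.3 -0.2] 0.0848 0.0 [-49, 24, 40, 95, -17, 68, -15]
preguard 20.6 [0.48   0.0708 0.2557] [ 0.1 -0.4  1.4] 0.085 0.0 [-45, 26, 60, 108, -37, 64, -69]
```

View pics/p.png

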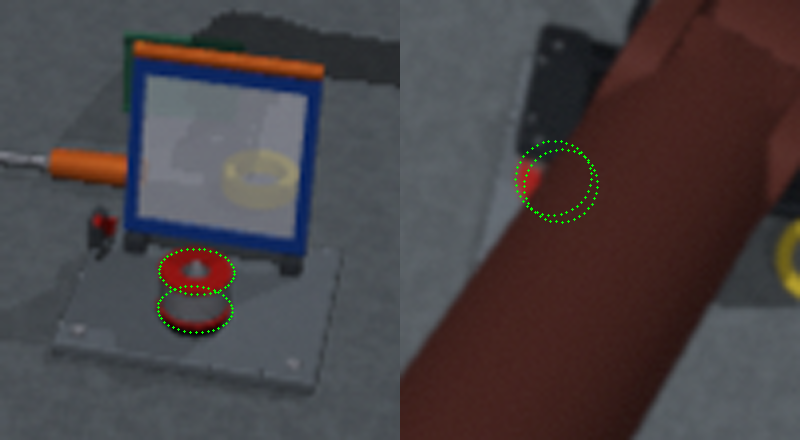

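The reel is seated flat, with its outline matching the prediction at (272,250) in the side view, and the guard hasn't moved. Now the guard fold.

```bash
cat > guard.py <<'E'
from h import *
from pick import st
r=.146-.0188
for th in np.linspace(G0,PHI,6):
    assert env.inverse_kinematics(guardpt(D,th,r),Rguard(th,1)) is not None
    assert env.inverse_kinematics(guardpt(D,th,.24),Rguard(th,1)) is not None
env.grip(.06)
env.line_to(guardpt(D,G0,r),v=.08);st("at bar")
env.grip(.006,10);st("grip")
for th in np.linspace(G0,PHI,11)[1:]:
    env.line_to(guardpt(D,th,r),Rguard(th,1),v=.06);st(round(float(th),2))
    if np.linalg.norm(env.get_state()["force"])>25: print("stop");break
cv2.imwrite("pics/f_side.png",env.read_camera("side"))
E
python3 guard.py
```

```text
at bar 22.8 [0.4836 0.0874 0.1557] [ 0.  -0.7 -0.4] 0.0597 0.0 [-41, 34, 53, 116, -48, 53, -60]
grip 23.6 [0.4832 0.0875 0.1552] [-0.5  0.4  0.7] 0.0114 10.0 [-41, 34, 53, 116, -48, 53, -60]
-0.07 23.9 [0.4859 0.1024 0.157 ] [0.  2.2 0.6] 0.0117 10.0 [-48, 36, 56, 113, -43, 53, -67]
0.03 24.3 [0.4882 0.1148 0.1572] [-0.1  2.6  1.5] 0.0112 10.0 [-53, 39, 60, 111, -39, 55, -74]
0.14 24.7 [0.4905 0.1275 0.1561] [-1.   1.9  3.2] 0.0112 10.0 [-58, 43, 62, 108, -36, 57, -80]
0.24 25.1 [0.4928 0.1402 0.1535] [0.1 2.9 2.6] 0.0119 10.0 [-62, 47, 65, 105, -33, 60, -85]
0.35 25.4 [0.495  0.1527 0.1496] [0.9 4.1 2.7] 0.0117 10.0 [-64, 51, 66, 102, -30, 63, -90]
0.45 25.8 [0.4971 0.1645 0.1444] [2.4 3.4 2.6] 0.0115 10.0 [-66, 55, 68, 98, -27, 66, -94]
0.56 26.2 [0.4991 0.1758 0.1378] [2.5 3.3 1.4] 0.0116 10.0 [-68, 60, 68, 95, -25, 70, -97]
0.66 26.6 [0.5009 0.1864 0.1302] [ 3.9  1.7 -0.6] 0.0111 10.0 [-69, 64, 69, 91, -23, 73, -101]
0.77 26.9 [0.5026 0.1964 0.1214] [ 4.   2.  -1.4] 0.0118 10.0 [-70, 68, 69, 87, -21, 77, -103]
0.87 27.3 [0.504  0.2055 0.1115] [ 4.5  1.6 -1.8] 0.0117 10.0 [-70, 72, 69, 83, -19, 81, -106]
```

```bash
cat > look.py <<'E'
from h import *
from pick import st
import sys
n=sys.argv[1]
env.hold(.2);env.grip(.045);st("open")
env.line_to(guardpt(D,PHI,.22),v=.12)
p=guardpt(D,PHI,.22);env.line_to(p+[-.05,.12,.12],v=.25);st("back")
env.goto(np.array([.202,.618,.3]),frame([0,0,-1],np.array([1.,0,0])));st("away")
ims={c:env.read_camera(c) for c in("side","top")}
for c in ims: cv2.imwrite(f"pics/{n}_{c}.png",ims[c])
a=cv2.resize(ims["side"][190:290,225:325],None,fx=4,fy=4,interpolation=2);b=cv2.resize(ims["top"][175:275,150:250],None,fx=4,fy=4,interpolation=2)
cv2.imwrite(f"pics/{n}.png",np.hstack([a,b]))
E
python3 look.py r1
```

```text
open 28.3 [0.5034 0.2054 0.112 ] [-0.1 -0.7 -0.6] 0.045 0.0 [-70, 72, 69, 83, -19, 81, -106]Traceback (most recent call last):
  File "look.py", line 7, in <module>
    p=guardpt(D,PHI,.22);env.line_to(p+[-.05,.12,.12],v=.25);st("back")
                         ~~~~~~~~~~~^^^^^^^^^^^^^^^^^^^^^^^^
host.IKError: the arm cannot follow that straight line within its joint ranges
```

```bash
python3 - <<'E'
s=open("look.py").read()
s=s.replace('env.hold(.2);env.grip(.045);st("open")\nenv.line_to(guardpt(D,PHI,.22),v=.12)\n','').replace('env.line_to(p+[-.05,.12,.12],v=.25)','env.goto(p+[-.05,.10,.15],frame([0,0,-1],np.array([1.,0,0])))')
open("look2.py","w").write(s)
E
python3 look2.py r1
```

```text
back 30.6 [0.4651 0.3749 0.3207] [-0.1 -0.   1. ] 0.0449 0.0 [-64, 30, 40, 82, -19, 75, -23]
away 31.9 [0.2045 0.6168 0.3003] [-1.  -0.8 -0.1] 0.045 0.0 [-94, 36, 39, 75, -22, 77, -56]
```

View pics/r1.png

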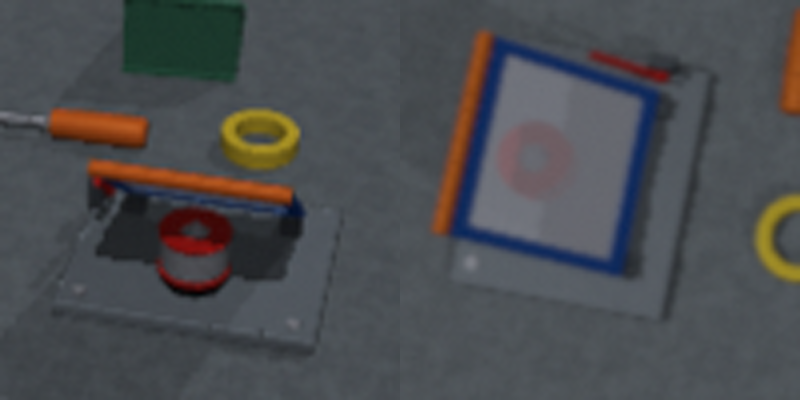

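```bash
cat > fit2.py <<'E'
from h import *
import sys
n=sys.argv[1]
def red(im): im=im.astype(float);return (im[...,2]-np.maximum(im[...,1],im[...,0])).clip(0)
win={"top":(160,170,232,250),"side":(235,205,310,262)}
def box(d,phi,r0,r1,y0,y1,h):
    n_=np.array([np.cos(phi),0,np.sin(phi)]);u=np.array([-np.sin(phi),0,np.cos(phi)])
    return [np.array([d[0],d[1],0])+Rz(d[2])@(np.array([.075,y,.03])+r*u+s*n_) for r in(r0,r1) for y in(y0,y1) for s in(-h/2,h/2)]
def bar(d,th):
    k=np.linspace(0,2*np.pi,16,endpoint=False)
    return [guardpt(d,th,.146+.006*np.cos(a),y)+.006*np.sin(a)*(Rz(d[2])@[np.cos(th),0,np.sin(th)]) for a in k for y in(-.07,.07)]
def ren(c,pts,off,w,k=8):
    x0,y0,x1,y1=w;q=cv2.convexHull(((proj(c,pts)+off+.5-[x0,y0])*k*16).astype(np.int32))
    m=np.zeros(((y1-y0)*k,(x1-x0)*k),np.float32);cv2.fillConvexPoly(m,q,1,shift=4)
    return cv2.GaussianBlur(cv2.resize(m,None,fx=1/k,fy=1/k,interpolation=cv2.INTER_AREA),(0,0),.6)
I={c:cv2.imread(f"pics/{n}_{c}.png") for c in win}
hsv={c:cv2.cvtColor(I[c],cv2.COLOR_BGR2HSV) for c in win}
old={c:cv2.imread(f"pics/{c}0.png") for c in win}
def omask(im,c,w): # orange: g clearly above b
    im=im.astype(float)[w[1]:w[3],w[0]:w[2]];return ((im[...,1]-im[...,0]).clip(0)/38*(im[...,2]>im[...,1]+15)).clip(0,1)
W0={"top":(195,180,230,250),"side":(250,183,312,204)};W1={"top":(150,175,180,240),"side":(240,222,305,245)}
PW={"top":(192,183,222,200)}
T=np.array([[175.1,183.9],[162.5,243.9],[185,216.2]]);S=np.array([[237.8,265.2],[303,275.6],[310.1,242.6],[273.1,257.5]])
def res(p,h=.005,parts=False):
    d=p[:3];off={"top":p[6:8],"side":p[8:10]}
    Dd=lambda *v:np.array([d[0],d[1],0])+Rz(d[2])@np.array(v)
    o=[(proj("top",[Dd(-.05,.095,.014),Dd(-.05,-.095,.014),Dd(0,0,.024)])+off["top"]-T).ravel()*.7,
       (proj("side",[Dd(-.05,.095,.014),Dd(-.05,-.095,.014),Dd(.11,-.095,.014),Dd(0,0,.024)])+off["side"]-S).ravel()*.7]
    for im,W,th in((old,W0,p[3]),(I,W1,p[4])):
        for c in W: o.append(.4*(ren(c,bar(d,th),off[c],W[c])-omask(im[c],c,W[c])).ravel())
    w=PW["top"];r=(red(I["top"])[w[1]:w[3],w[0]:w[2]]/55).clip(0,1)
    o.append(.6*(ren("top",box(d,p[5],.008,.06,.076,.084,h),off["top"],w)-r).ravel())
    w=(242,228,258,244);r=(red(old["side"])[w[1]:w[3],w[0]:w[2]]/50).clip(0,1)
    o.append(.6*(ren("side",box(d,p[5],.008,.06,.076,.084,h),off["side"],w)-r).ravel())
    o.append(p[6:]*.7)
    return [np.square(x).sum().round(2) for x in o] if parts else np.concatenate(o)
for h in(.003,.005,.008):
    f=least_squares(lambda p:res(p,h),np.r_[D,G0,.87,.87,0,0,0,0],diff_step=2e-3,x_scale=[.003,.003,.03,.03,.03,.03,1,1,1,1])
    x=f.x
    f=least_squares(lambda p:res(p,h),x,jac=lambda p:np.column_stack([(res(p+e,h)-res(p-e,h))/(2*e.max()) for e in np.diag([.001]*2+[.005]*4+[.2]*4)]),x_scale=[.003,.003,.03,.03,.03,.03,1,1,1,1])
    print(h,f.cost.round(2),f.x.round(3).tolist(),res(f.x,h,True))
    J=f.jac;C=np.linalg.inv(J.T@J)*2*f.cost/(J.shape[0]-10);print("  sd",np.sqrt(np.diag(C))[3:6].round(3),"diff",round(f.x[4]-f.x[5],3))
E
python3 fit2.py r1
```

```text
0.003 23.45 [0.501, 0.185, -1.746, -0.194, 0.861, 0.853, -0.082, 0.119, 0.211, -0.823] [np.float64(2.7), np.float64(1.27), np.float64(2.3), np.float64(1.81), np.float64(2.89), np.float64(28.69), np.float64(4.25), np.float64(2.62), np.float64(0.36)]
  sd [0.001 0.001 0.005] diff 0.008Traceback (most recent call last):
  File "fit2.py", line 38, in <module>
    f=least_squares(lambda p:res(p,h),np.r_[D,G0,.87,.87,0,0,0,0],diff_step=2e-3,x_scale=[.003,.003,.03,.03,.03,.03,1,1,1,1])
    return func(*args, **kwargs)
    result = trf(vector_fun.fun, vector_fun.jac, x0, f0, J0, lb, ub, ftol, xtol,
                 gtol, max_nfev, x_scale, loss_function, tr_solver,
                 tr_options.copy(), verbose, callback=callback_wrapped)
    return trf_no_bounds(
        fun, jac, x0, f0, J0, ftol, xtol, gtol, max_nfev, x_scale,
        loss_function, tr_solver, tr_options, verbose, callback=callback)
    J = jac(x)
    self._update_jac()
    ~~~~~~~~~~~~~~~~^^
    self.J = self.jac_wrapped(xp_copy(self.x), f0=self.f)
             ~~~~~~~~~~~~~~~~^^^^^^^^^^^^^^^^^^^^^^^^^^^^
    J, dct = appro
[... 767 characters left out ...]
 self.f(x, *self.args, **self.kwargs)
           ~~~~~~^^^^^^^^^^^^^^^^^^^^^^^^^^^^^^
  File "fit2.py", line 38, in <lambda>
    f=least_squares(lambda p:res(p,h),np.r_[D,G0,.87,.87,0,0,0,0],diff_step=2e-3,x_scale=[.003,.003,.03,.03,.03,.03,1,1,1,1])
                             ~~~^^^^^
  File "fit2.py", line 28, in res
    (proj("side",[Dd(-.05,.095,.014),Dd(-.05,-.095,.014),Dd(.11,-.095,.014),Dd(0,0,.024)])+off["side"]-S).ravel()*.7]
     ~~~~^^^^^^^^^^^^^^^^^^^^^^^^^^^^^^^^^^^^^^^^^^^^^^^^^^^^^^^^^^^^^^^^^^^^^^^^^^^^^^^^^
  File "h.py", line 5, in proj
    k=env.calibration(c);p=(np.atleast_2d(X)@k["R"].T+k["t"])@np.array(k["mtx"]).T
ValueError: time passes only in moves, steps and waits
```

```bash
sed -i 's/"side":(240,222,305,245)/"side":(240,227,305,243)/; /diff_step=2e-3/d; s/^    x=f.x$/    x=np.r_[D,G0,.87,.87,0,0,0,0]/' fit2.py
sed -i 's/k=env.calibration(c);/k=CAL[c];/; s/^def proj/CAL={c:env.calibration(c) for c in ("top","side")}\ndef proj/' h.py
python3 fit2.py r1; python3 -c "
from h import *
for t in (0,):
  s=env.get_state();print(s['time_s'])"
```

```text
0.003 14.14 [0.5, 0.185, -1.745, -0.193, 0.861, 0.856, -0.206, 0.086, 0.174, -0.764] [np.float64(2.67), np.float64(1.32), np.float64(2.3), np.float64(1.77), np.float64(2.99), np.float64(9.98), np.float64(4.31), np.float64(2.62), np.float64(0.33)]
  sd [0.001 0.001 0.004] diff 0.006
0.005 13.71 [0.501, 0.185, -1.746, -0.194, 0.861, 0.858, -0.111, 0.09, 0.202, -0.793] [np.float64(2.67), np.float64(1.26), np.float64(2.31), np.float64(1.83), np.float64(2.95), np.float64(9.98), np.float64(4.36), np.float64(1.73), np.float64(0.34)]
  sd [0.001 0.001 0.004] diff 0.003
0.008 13.39 [0.5, 0.185, -1.747, -0.193, 0.862, 0.875, -0.119, 0.013, 0.168, -0.803] [np.float64(2.6), np.float64(1.34), np.float64(2.33), np.float64(1.77), np.float64(3.01), np.float64(9.96), np.float64(4.57), np.float64(0.87), np.float64(0.34)]
  sd [0.001 0.001 0.003] diff -0.012
32.0167
```

The fit puts the guard within about 0.01 rad of the pointer (0.861 against 0.856–0.875). The reel is seated, the bystanders in view are where they were, and the arm is clear, so I'm handing in.

```bash
python3 -c "
from station import env
print(env.finish_job())"
```

```text
the job is handed in; nothing more can be done
None
```

I seated the reel on the spindle, holding it until it was all the way down, then folded the guard to within about 0.01 rad of the pointer by my camera fit, let go, and handed the job in at about 32 s; no verdict was returned.

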